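# Gauge a spacer ring on the stepped mandrel and store it by size

### The job

Take the middle ring from the plywood delivery board and slide it down the stepped mandrel of the gauge, pushing the follower ahead of it, until it stops on its step; press it home firmly enough that the sprung head gives visibly (2 mm or more) but gently enough that it never sinks more than 6 mm. Then lift the ring off and put it fully down on the storage rack's peg for the size that was read (small bore: thin peg, middle: medium peg, large bore: thick peg); leave the follower where the ring pushed it, and leave the other two rings and the things on the bench alone.

Things in the scene. Friction and masses are not known exactly. Their poses are not given: they have to be found in the camera images.
- gauge: the ring gauge: fixed grey foot 110 x 120 x 12 mm carrying the upright stepped mandrel on a sprung head and, on the gauge's own +y side, a scale post (52 mm from the mandrel's axis, top 125 mm above the table, scale plate out to 77 mm) on which the follower slides. Origin: on the mandrel's axis at table height; z up.
- mandrel_tip (a point): mandrel's top centre, 121 mm above the table, head up. Below it: nose taper 8 to 20 mm diameter over 9 mm, then steps of 20, 26, 32 and 38 mm diameter joined by 4 mm high tapers. A ring's bore is 3 mm wider than its step; its underside stops 26 mm (23 mm bore), 42 mm (29 mm) or 58 mm (35 mm) below this point. Over 1.5 mm off centre a ring can hang on a taper too soon; small sideways moves free it. z up.
- gauge_head (a joint): how far the sprung head (mandrel, scale post and follower together) has sunk, m: 0 up, bottoms at 0.008. It starts to give at about 2 N of downward push and then sinks 1 mm for each 3 N (8 N at 2 mm, 20 N at 6 mm); it springs back.
- gauge_follower (a joint): how far the follower is pushed down its post, m. A flat dark steel collar round the mandrel (outside 51 mm, bore 41 mm, 5 mm thick) on an arm from the post; drags with about 5 N and stays where left. At 0 its top is 13 mm below the mandrel's tip; starts from 0 to 0.006. Pushed by a ring seated on its step it reads 0.013 (23 mm bore, one scale line), 0.029 (29 mm, two) or 0.045 (35 mm, three).
- follower_top (a point): centre of the follower's top face, on the mandrel's axis. z up.
- board: plywood delivery board, fixed, 66 x 230 x 10 mm, with three low steel studs (16 mm diameter, 5 mm high, 80 mm apart along its y axis), a ring standing over each. Origin: centre of its underside; y along its length, z up.
- middle_stud (a point): the board's top face (10 mm above the table) at the middle stud's axis; the ring standing here is the one to gauge. Frame as the board.
- rack: storage rack, fixed dark steel plate 66 x 230 x 10 mm with three upright pegs of different thickness. Origin: centre of its underside; y along its length (thin peg at +y, thick peg at -y), z up.
- peg_thin (a point): thin, round steel peg, 16 mm diameter, for the ring of 23 mm bore. The point is on the peg's axis at the rack plate's top face (10 mm above the table); the peg rises 44 mm from it (the last 7 mm tapered). Pegs are 80 mm apart along the rack's y axis. Frame as the rack.
- peg_medium (a point): medium, round steel peg, 22 mm diameter, for the ring of 29 mm bore. The point is on the peg's axis at the rack plate's top face (10 mm above the table); the peg rises 44 mm from it (the last 7 mm tapered). Pegs are 80 mm apart along the rack's y axis. Frame as the rack.
- peg_thick (a point): thick, round steel peg, 28 mm diameter, for the ring of 35 mm bore. The point is on the peg's axis at the rack plate's top face (10 mm above the table); the peg rises 44 mm from it (the last 7 mm tapered). Pegs are 80 mm apart along the rack's y axis. Frame as the rack.
- ring_a: one of three loose plain steel rings, alike outside (54 mm diameter, 30 mm high, about 0.2 kg), standing on the board's studs, bore upright, in an order that changes. Bores are 23, 29 and 35 mm; which name has which is not told. Origin: centre of the underside; z along the bore. The one over middle_stud is to be gauged; the other two stay.
- ring_b: one of three loose plain steel rings, alike outside (54 mm diameter, 30 mm high, about 0.2 kg), standing on the board's studs, bore upright, in an order that changes. Bores are 23, 29 and 35 mm; which name has which is not told. Origin: centre of the underside; z along the bore. The one over middle_stud is to be gauged; the other two stay.
- ring_c: one of three loose plain steel rings, alike outside (54 mm diameter, 30 mm high, about 0.2 kg), standing on the board's studs, bore upright, in an order that changes. Bores are 23, 29 and 35 mm; which name has which is not told. Origin: centre of the underside; z along the bore. The one over middle_stud is to be gauged; the other two stay.
- steel_cup: bystander, fast to the table: open steel cup, 65 mm diameter, 64 mm high; origin centre of its underside
- gas_nozzle: bystander, fast to the table: copper torch nozzle lying down, 25 x 66 x 25 mm; origin centre of its underside
- tape_measure: loose bystander: yellow and black tape measure, 33 x 81 x 64 mm; origin centre of its underside
- bar_rust_a: loose bystander: rusty flat steel bar, 40 x 129 x 8 mm; origin centre of its underside
There are look-alikes about, which are no part of the job. What is shaped like the ring_b but green, pink or red is not meant.

How it is judged:
By the outcome, as a careful person would: the job done as asked, in the order asked, and still so for the second after the job is handed in, with the robot touching nothing.
It also fails if it takes over 58 s, if anything falls off the work surface, if the arm or the gripper's body presses on something with over 40 N, if the wrist force passes 120 N, or if a joint passes its speed limit or range.

### The arm

A 6-joint arm with a two-finger parallel gripper is mounted at the origin on a cart in front of the work surface, level with it; the furniture and walls round the work are solid. World frame = base frame: x ahead of the robot, y to its left, z up, the work surface at z = 0. Lengths are in m, angles in rad, forces in N, time in s.
With the tool pointing down it reaches from about 0.25 to 0.775 m from the base axis. Payload 4 kg.
Tool frame: the origin (TCP) lies at the very end of the fingers, on their centre line; the grasp point (between the pads) lies 19 mm behind it; z points along the fingers, y is the line along which they close (so a half turn about z gives the same grasp; the last joint's range is limited). The gripper opens to 94 mm and grips with 3 to 60 N. Pads are 16 mm wide; open, the fingers measure 119 mm over their backs; the gripper's body (75 mm by 177 mm) begins 78 mm behind the grasp point.
Start: joints at [1.147, 0.087, 1.371, -0, 1.684, -0.103], TCP at [0.173, 0.522, 0.18] pointing down, gripper open.
Joint ranges: [-3.1, 3.1], [-0.76, 2.03], [0.27, 2.55], [-1.08, 4.22], [0.17, 2.65], [-2.57, 2.57]. Speed limits (rad/s): [2.79, 2.79, 3.14, 3.14, 3.14, 3.14].

### API

Orientations are given as [roll, pitch, yaw] about the fixed x, y, z axes, in that order (R = Rz(yaw) Ry(pitch) Rx(roll)).
In Python, from bench import robot, snapshot, finder gives the robot as it stands.
- The arm moves only by the tool drive_tool, never from a script. Its argument "deltas" is text: rows parted by semicolons, each of 7 numbers parted by spaces: the shift along the tool's x, y, z each as a share of 100 mm, from -1 to 1, then the turn, a rotation vector about the tool's x, y, z each as a share of 90 degrees, from -1 to 1, then the finger opening in mm, from 0 to 94. In form: tx ty tz rx ry rz gripper; .... A call has 1 to 5 rows; each row is the pose to reach, as a shift and turn from the pose commanded when the call began, along the tool's axes at that moment; what a row does not reach only later rows make up. A row lasts 1/10 s, in which the tool goes at most 50 mm and 8.59 degrees, less where a joint would pass 70% of its speed; a pose out of reach is approached as far as the arm can. A call with a number of a shift or a turn outside -1 to 1 is refused whole. A call with a gripper value outside its range is refused whole. The fingers move at their own pace and stop on an object; the grip force is fixed at half the most. Time passes only in rows, so rows that repeat a pose let the fingers close. It gives the time, the measured TCP pose, the force, the opening and the grip force at its end, in the units of the state.
- robot.get_obs(): the state, without advancing time (a new reading comes with each control period).
- snapshot(name): name is "side" or "top"; returns a dict with "img" (384x512x3 uint8, red, green, blue), "fx", "fy", "cx", "cy" (pixels), "D" ([k1, k2, p1, p2, k3] as OpenCV has them; the pictures are not rectified), "T" (4x4, takes a point from camera to world coordinates). Camera axes: x right, y up, looking along -z (the intrinsics and any distortion apply to the point x, -y, -z); pixel columns grow to the right and rows downward; lengths in m; the calibration is good to about 2 mm. A picture is of the moment at which its call begins. There is no depth.
- robot.close_job(): hands the job in; it is judged then, once.
Trained networks look in the newest picture that a camera, given by its name, has taken for a name from the list of things; names that differ only in an ending like _2 or _b are one class to them, and where a whole thing is asked for, a point or a joint stands for the part that bears it (a point fixed in the world has none). Each returns a list of dicts, best first, with "confidence" (0 to 1); they miss things now and then, are a little off and sometimes report something else, mostly with a low value. They report only what shows in the picture. A call takes as long as a camera call. They do not tell look-alikes from the thing itself.
- finder.look_for(camera, thing): "xy" ([column, row] in pixels, amid what is visible of it).
- finder.masks_of(camera, thing): "region" (384x512 bool, what is visible of it) and "xy" ([column, row] in pixels, amid what is visible of it).
- finder.landmark_of(camera, thing): "xy" ([column, row] in pixels: a listed point, or the origin of a listed thing).
The state is a dict: "time": time; "joint_positions": joint angles; "qvel": joint speeds; "joint_torque": joint torques, N m; "tool_pos": TCP position; "ee_rot": TCP orientation; "wrist_force": force on the tool from outside, world axes, zero at the start; "wrist_torque": the same for the moment, N m; "width": finger opening in m; "finger_force": force on a finger pad.
Only numpy, scipy, OpenCV 4.12 (cv2) and the standard library are available. Lean on these libraries where they do the work, as an engineer would, in place of code of your own. Each camera call takes 0.05 s, during which the arm holds its last target. There are 200 camera calls.

## Working session

There is one attempt and no reset: what is moved stays moved. The work goes in short steps, Python scripts to look and compute and a tool call to move; the robot and the scene stay as the last step left them, time stands still between calls to the robot, and variables do not carry over. Pictures are saved under pics/ and viewed, at most 10 in all, crops included, and the job is handed in when it is done.

Besides the shell and the picture viewer there is one more tool, called after "Emit:" as name(argument=value, ...), one argument or row to a line, values as JSON. drive_tool: Moves the arm, as the interface text tells. Shift numbers are shares of 100 mm and turn numbers shares of 90 degrees, none past 1 either way. Its arguments: {"type":"object","properties":{"deltas":{"type":"string"}},"required":["deltas"]}

```bash
mkdir -p pics; ls
python3 - <<'E'
from bench import robot, snapshot, finder
import cv2
for n in("side","top"):
    s=snapshot(n); cv2.imwrite(f"pics/{n}0.png",s["img"][:,:,::-1]); print(n,s["fx"],s["fy"],s["cx"],s["cy"],s["D"],s["T"].round(4).tolist() if hasattr(s["T"],'round') else s["T"])
    for t in["mandrel_tip","follower_top","middle_stud","peg_thin","peg_medium","peg_thick","gauge","board","rack","ring_a"]:
        print(t,[([round(float(v)) for v in d["xy"]],round(d["confidence"],2)) for d in finder.landmark_of(n,t)][:4])
print(robot.get_obs())
E
```

```text
pics
side 402.42171337535177 402.42171337535177 256.71535416814055 191.51585543657686 [-0.0830792  0.         0.         0.         0.       ] [[-0.9768, 0.0725, -0.2016, 0.3973], [-0.214, -0.3808, 0.8996, 0.9571], [-0.0115, 0.9218, 0.3875, 0.5208], [0.0, 0.0, 0.0, 1.0]]
mandrel_tip [([294, 180], 0.88), ([340, 226], 0.39)]
follower_top [([290, 185], 0.43), ([207, 252], 0.25), ([221, 212], 0.19)]
middle_stud [([274, 276], 0.68), ([296, 179], 0.25)]
peg_thin [([284, 200], 0.82)]
peg_medium [([290, 191], 0.76)]
peg_thick [([298, 180], 0.68)]
gauge [([288, 220], 0.83)]
board [([274, 275], 0.65)]
rack [([292, 193], 0.69)]
ring_a [([286, 254], 0.86), ([176, 296], 0.85), ([260, 290], 0.74), ([232, 228], 0.74)]
top 469.3714097750793 469.3714097750793 260.7106734063054 189.52822830236377 [0.05896982 0.         0.         0.         0.        ] [[0.0039, 0.9946, -0.1036, 0.4848], [-0.9999, 0.0051, 0.0114, -0.0264], [0.0119, 0.1035, 0.9946, 1.3794], [0.0, 0.0, 0.0, 1.0]]
mandrel_tip [([275, 219], 0.64)]
follower_top [([273, 222], 0.62)]
middle_stud [([172, 222], 0.87)]
peg_thin [([313, 207], 0.
[... 307 characters left out ...]
, 'joint_positions': array([ 1.14692944e+00,  8.72138014e-02,  1.37071530e+00, -1.05220366e-05,
        1.68360153e+00, -1.03089580e-01]), 'qvel': array([-7.81717763e-04,  5.82934052e-04,  2.70310587e-04,  7.84219970e-04,
       -2.18902034e-05,  8.84761277e-04]), 'joint_torque': array([ 7.71475279e-04, -3.40056825e+01, -3.02604640e+01,  7.17446697e-02,
        2.38200015e-02, -1.58869602e-05]), 'tool_pos': array([0.17342579, 0.52195662, 0.17969055]), 'ee_rot': array([3.14153204e+00, 1.67815836e-05, 2.82081416e+00]), 'wrist_force': array([ 0.4424299 , -0.25262395,  0.87587051]), 'wrist_torque': array([-0.03297451, -0.04325255, -0.01221461]), 'finger_force': 0.0, 'width': 0.09405714026129439}
```

View pics/side0.png

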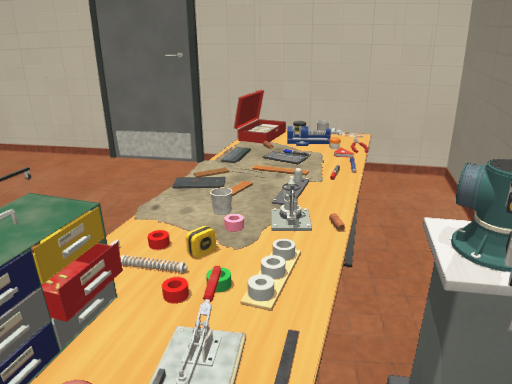

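View pics/top0.png

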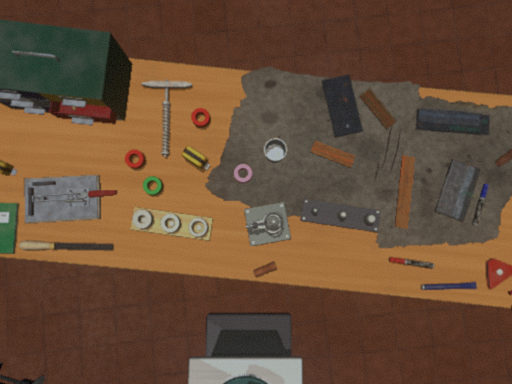

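The side view shows the board with 3 grey rings at about (261,288), (273,266) and (284,248), and the gauge at (292,205). In the top view the board's middle ring is near (172,223), the gauge near (270,224) and the rack pegs near (314,210), (343,215) and (372,219). I'll zoom in for accurate pixels.

Run:
```python
import cv2,numpy as np
t=cv2.imread("pics/top0.png"); s=cv2.imread("pics/side0.png")
a=cv2.resize(t[200:250,125:258],None,fx=6,fy=6,interpolation=cv2.INTER_CUBIC)
b=cv2.resize(t[195:250,240:385],None,fx=5.5,fy=5.5,interpolation=cv2.INTER_CUBIC)[:, :798]
def grid(im,x0,y0,f):
    for x in range(0,int(im.shape[1]/f),10): cv2.line(im,(int(x*f),0),(int(x*f),6),(0,0,255),1);cv2.putText(im,str(x0+x),(int(x*f),16),0,.35,(0,0,255),1)
    for y in range(0,int(im.shape[0]/f),10): cv2.line(im,(0,int(y*f)),(6,int(y*f)),(0,0,255),1);cv2.putText(im,str(y0+y),(8,int(y*f)+4),0,.35,(0,0,255),1)
grid(a,125,200,6);grid(b,240,195,5.5)
o=np.zeros((600,800,3),np.uint8)
a=a[:,:798];o[:min(a.shape[0],297),:a.shape[1]]=a[:297];o[298:298+b.shape[0],:b.shape[1]]=b[:302]
cv2.imwrite("pics/c1.png",o)
c=cv2.resize(s[155:310,235:335],None,fx=3.8,fy=3.8,interpolation=cv2.INTER_CUBIC);grid(c,235,155,3.8)
cv2.imwrite("pics/c2.png",c)
```

```text
(no output)
```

View pics/c1.png

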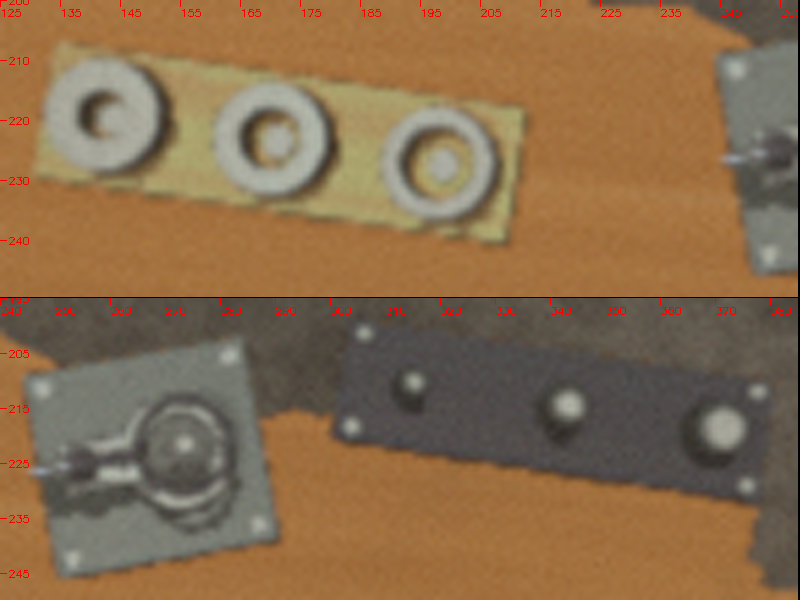

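View pics/c2.png

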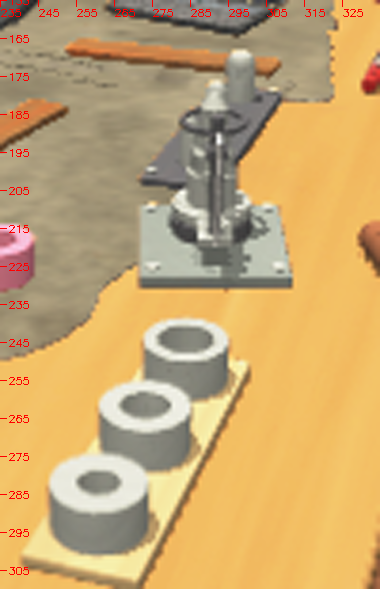

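Middle ring is at top-view (170.5,223.2), with a mid-sized bore. The mandrel tip is at top (273.6,221.4) and side (291.8,176.6), with the scale post on its left (+y world) side. Peg tops are at (315.3,210.1), (343.5,214.5) and (371.5,218.8).

```bash
cat > h.py <<'E'
import numpy as np, cv2
from bench import robot, snapshot, finder
from scipy.optimize import least_squares
def proj(s,P):
    T=np.array(s["T"]);p=(np.atleast_2d(P)-T[:3,3])@T[:3,:3]
    p=p*[1,-1,-1]; K=np.array([[s["fx"],0,s["cx"]],[0,s["fy"],s["cy"]],[0,0,1]])
    return cv2.projectPoints(p.reshape(-1,1,3),np.zeros(3),np.zeros(3),K,np.array(s["D"],float))[0][:,0]
def atz(s,uv,z):
    return least_squares(lambda q:(proj(s,[q[0],q[1],z])-uv).ravel(),[.4,.1]).x
E
python3 - <<'E'
from h import *
t=snapshot("top");s=snapshot("side")
r=lambda x:np.round(x,4)
rings=[(125+x/6,200+y/6) for x,y in((106,115),(273,139),(440,162))]
R=[atz(t,u,.04) for u in rings];print("rings top",r(R), np.linalg.norm(np.diff(R,axis=0),axis=1))
sr=[(235+x/3.8,155+y/3.8) for x,y in((99,482),(144.5,406),(186.5,340))]
Rs=[atz(s,u,.04) for u in sr];print("rings side",r(Rs))
studs=[(125+x/6,200+y/6) for x,y in((113,115),(278,139),(443,164))]
print("studs",r([atz(t,u,.015) for u in studs]))
pg=[(240+x/5.5,195+(y-298)/5.5) for x,y in((414,381),(569,405),(723,429))]
P=[atz(t,u,.054) for u in pg];print("pegs",r(P),np.linalg.norm(np.diff(P,axis=0),axis=1))
tt=(240+185/5.5,195+(443-298)/5.5);ts=(235+216/3.8,155+82/3.8)
print("tip top",r(atz(t,tt,.121)),"side",r(atz(s,ts,.121)))
print("foot",[r(atz(t,(240+x/5.5,195+(y-298)/5.5),.012)) for x,y in((22,376),(240,338),(281,541),(66,578))])
print("rack corners",[r(atz(t,(240+x/5.5,195+(y-298)/5.5),.010)) for x,y in((348,320),(769,384),(755,503),(331,436))])
print("peg thick side",r(atz(s,(235+240/3.8,155+53/3.8),.054)))
E
```

```text
rings top [[0.5382 0.2921]
 [0.5271 0.2136]
 [0.5165 0.1348]] [0.07930297 0.07949663]
rings side [[0.5384 0.2982]
 [0.5279 0.2208]
 [0.5157 0.1424]]
studs [[0.5392 0.2947]
 [0.5279 0.2157]
 [0.5161 0.1363]]
pegs [[ 0.5651 -0.1961]
 [ 0.5532 -0.2756]
 [ 0.5414 -0.3541]] [0.0803189  0.07946556]
tip top [ 0.5303 -0.0758] side [ 0.5316 -0.0951]
foot [array([0.5693, 0.0064]), array([ 0.5901, -0.1092]), array([ 0.483 , -0.1307]), array([ 0.4632, -0.0176])]
rack corners [array([ 0.6001, -0.1669]), array([ 0.5672, -0.3899]), array([ 0.5044, -0.381 ]), array([ 0.5384, -0.1575])]
peg thick side [ 0.5428 -0.3494]
```

Emit:
drive_tool(
  deltas="0 0 0 0 0 0 94",
)

```text
time: 1.3
tool_pos: [0.1734, 0.522, 0.1797]
ee_rot: [3.142, 0.0, 2.821]
wrist_force: [0.4, -0.6, 0.5]
width: 0.0943
finger_force: 0.0
```

Run:
```python
from h import *
S={n:snapshot(n) for n in("top","side")}
for n,s in S.items():
    print(n,proj(s,[[.173,.522,.18],[0,0,0],[0,0,.3],[.5303,-.0758,.121],[.5303,-.0758,.012],[.5303,-.0758,.108]]).round(1).tolist())
# overlay models
def circ(c,z,d): a=np.linspace(0,2*np.pi,60);return np.c_[c[0]+d/2*np.cos(a),c[1]+d/2*np.sin(a),0*a+z]
def ov(s,x0,y0,x1,y1,f,items):
    im=cv2.resize(s["img"][y0:y1,x0:x1,::-1],None,fx=f,fy=f,interpolation=cv2.INTER_CUBIC)
    for P,col in items:
        q=((proj(s,P)-[x0,y0]+.5)*f-.5)
        cv2.polylines(im,[np.round(q*8).astype(int)],False,col,1,cv2.LINE_AA,3)
    return im
G=np.array([.5303,-.0758]);yw=np.arctan2(.5693-.5901,.0064+.1092)
e=np.array([-np.sin(yw*-1)*-1*-1,np.cos(yw)])
e=np.array([np.sin(yw),np.cos(yw)])
print(yw,e)
it=[(circ(G,.121,8),(0,0,255)),(circ(G,.112,20),(0,255,0)),(circ(G,.108,51),(255,0,0)),(circ(G,.108-.006,51),(255,0,255)),
 (np.array([[*(G+.052*e),.012],[*(G+.052*e),.125]]),(0,255,255))]
for c in((.5271,.2136),(.5382,.2921),(.5165,.1348)): it+=[(circ(c,.04,54),(0,0,255)),(circ(c,.01,54),(255,0,0))]
a=ov(S["top"],130,200,300,250,4.6,it);b=ov(S["side"],235,165,335,310,4,it)
a2=ov(S["top"],245,200,290,245,7.5,it);b2=ov(S["side"],265,165,325,235,5,it)
o=np.zeros((600,800,3),np.uint8);o[:a.shape[0],:a.shape[1]]=a
o[240:240+a2.shape[0],:a2.shape[1]]=a2;o[240:590,400:700]=b2
cv2.imwrite("pics/o1.png",o)
```

```text
top [[26.3, 368.9], [244.6, 414.4], [241.5, 467.4], [273.6, 221.4], [272.2, 222.7], [273.5, 221.5]]
side [[510.4, 323.7], [494.0, 248.7], [521.9, 132.7], [291.4, 179.0], [290.5, 214.5], [291.3, 183.4]]
-0.17802590511693886 [-0.17708703  0.9841952 ]
```

View pics/o1.png

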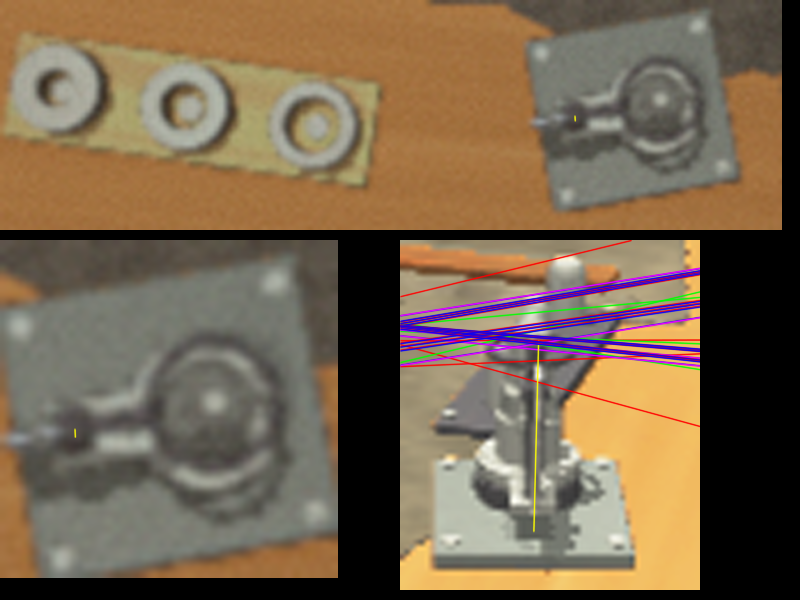

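```bash
cat >> h.py <<'E'
def circ(c,z,d): a=np.linspace(0,2*np.pi,60);d=d/1000;return np.c_[c[0]+d/2*np.cos(a),c[1]+d/2*np.sin(a),0*a+z]
def ov(s,x0,y0,x1,y1,f,items):
    im=cv2.resize(s["img"][y0:y1,x0:x1,::-1],None,fx=f,fy=f,interpolation=cv2.INTER_CUBIC)
    for P,col in items:
        q=((proj(s,P)-[x0,y0]+.5)*f-.5)
        cv2.polylines(im,[np.round(q*8).astype(np.int32)],False,col,1,cv2.LINE_AA,3)
    return im
E
python3 - <<'E'
from h import *
t=snapshot("top");s=snapshot("side")
cv=lambda x,y,f,x0,y0:np.array([(x+.5)/f-.5+x0,(y+.5)/f-.5+y0])
R=[atz(t,cv(x,y,6,125,200),.04) for x,y in((106,115),(273,139),(440,162))]
P=[atz(t,cv(x,y-298,5.5,240,195),.054) for x,y in((414,381),(569,405),(723,429))]
G=atz(t,cv(185,443-298,5.5,240,195),.121)
F=np.mean([atz(t,cv(x,y-298,5.5,240,195),.012) for x,y in((22,376),(240,338),(281,541),(66,578))],0)
print(np.round(R,4),np.round(P,4),G,F)
R=np.array(R);d=(R[0]-R[2])/np.linalg.norm(R[0]-R[2]);m=R.mean(0);print("mid",m,"dir",d,np.degrees(np.arctan2(-d[0],d[1])))
P=np.array(P);d=(P[0]-P[2])/np.linalg.norm(P[0]-P[2]);print("rackmid",P.mean(0),"dir",np.degrees(np.arctan2(-d[0],d[1])))
it=[(circ(G,.121,8),(0,0,255)),(circ(G,.112,20),(0,255,0)),(circ(G,.108,51),(255,0,0))]
for c in R: it+=[(circ(c,.04,54),(0,0,255)),(circ(c,.01,54),(255,0,0))]
for c,dd in zip(P,(16,22,28)): it+=[(circ(c,.047,dd),(0,0,255)),(circ(c,.01,dd),(255,0,0))]
a=ov(t,130,200,290,245,5,it);b=ov(t,300,200,384,232,5,it);c=ov(s,235,165,335,310,3.7,it)[:,:370]
d_=ov(t,245,200,290,245,4,it)
o=np.zeros((600,800,3),np.uint8);o[:225]=a;o[230:390,:420]=b;o[400:580,:180]=d_
c=c[:370];o[228:228+len(c),425:425+c.shape[1]]=c
cv2.imwrite("pics/o2.png",o)
E
```

```text
[[0.5394 0.2933]
 [0.5283 0.2148]
 [0.5176 0.136 ]] [[ 0.5663 -0.195 ]
 [ 0.5544 -0.2744]
 [ 0.5425 -0.353 ]] [ 0.53140532 -0.07469027] [ 0.5275857 -0.0615811]
mid [0.52841754 0.21469024] dir [0.13679793 0.99059897] -7.862598095819738
rackmid [ 0.55438985 -0.27415198] dir -8.54867916664428
```

View pics/o2.png

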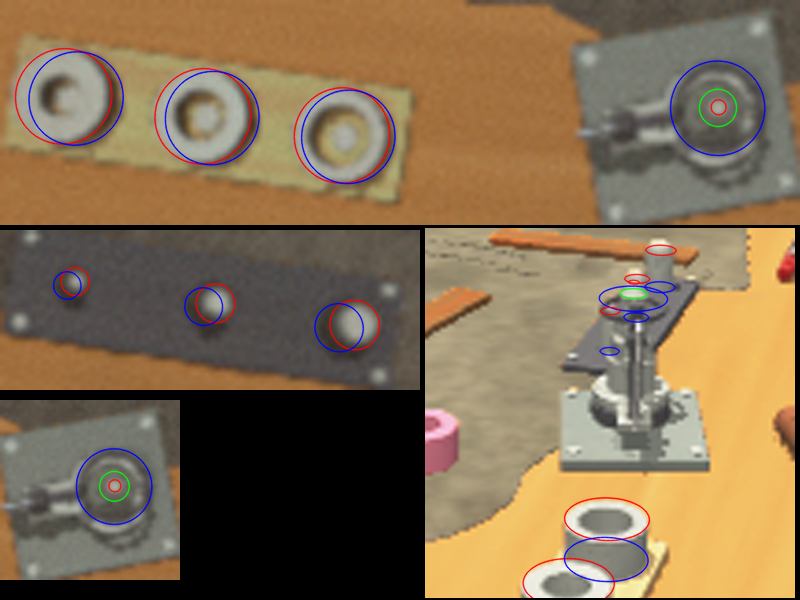

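Overlay check: the top-view circles agree with rings, pegs and tip to within about 1.5 mm. The side view has the tip about 1.6 px higher, so I'll check this later by comparing the held ring with the tip. Start moving.

Emit:
drive_tool(
  deltas="-0.2 -0.08 0 0 0 0.095 94; -0.4 -0.16 0 0 0 0.19 94; -0.6 -0.25 0 0 0 0.285 94; -0.8 -0.33 0 0 0 0.38 94; -1 -0.41 0 0 0 0.475 94",
)

```text
time: 2.0
tool_pos: [0.256, 0.4509, 0.1797]
ee_rot: [3.141, -0.0, 2.069]
wrist_force: [0.3, -0.6, -0.3]
width: 0.094
finger_force: 0.0
```

```bash
cat > d.py <<'E'
import sys
from h import *
from scipy.spatial.transform import Rotation as Ro
o=robot.get_obs();g=[float(v) for v in sys.argv[1:5]]  # x y z yaw(deg)
R=Ro.from_euler("xyz",o["ee_rot"]);W=Ro.from_euler("xyz",[np.pi,0,np.radians(g[3])])
print("t",round(o["time"],2),"pos",o["tool_pos"].round(4),"rpy",np.degrees(o["ee_rot"]).round(2),"F",o["wrist_force"].round(1))
print("shift",(R.inv().apply(np.array(g[:3])-o["tool_pos"])*10).round(4),"turn",((R.inv()*W).as_rotvec()/(np.pi/2)).round(4))
E
python3 d.py .528 .214 .15 90
```

```text
t 2.0 pos [0.256  0.4509 0.1797] rpy [ 1.7999e+02 -1.0000e-02  1.1852e+02] F [ 0.3 -0.6 -0.3]
shift [-3.3807  1.2586  0.2973] turn [ 1.000e-04 -1.000e-04  3.169e-01]
```

Emit:
drive_tool(
  deltas="-0.3 0.11 0 0 0 0.09 94; -0.6 0.22 0 0 0 0.18 94; -1 0.37 0 0 0 0.27 94; -1 0.37 0 0 0 0.317 94",
)

```text
time: 2.4
tool_pos: [0.3394, 0.3789, 0.1797]
ee_rot: [3.14, 0.001, 1.567]
wrist_force: [-0.7, 0.6, -0.3]
width: 0.094
finger_force: 0.0
```

```bash
python3 d.py .528 .214 .15 90
```

```text
t 2.4 pos [0.3394 0.3789 0.1797] rpy [1.799e+02 8.000e-02 8.976e+01] F [-0.7  0.6 -0.3]
shift [-1.6407  1.8924  0.3025] turn [ 0.0011  0.0009 -0.0026]
```

Emit:
drive_tool(
  deltas="-0.3 0.3 0 0 0 0 94; -0.6 0.6 0 0 0 0 94; -1 1 0 0 0 0 94; -1 1 0 0 0 0 94",
)

```text
time: 2.8
tool_pos: [0.4397, 0.2788, 0.1794]
ee_rot: [3.14, 0.002, 1.571]
wrist_force: [-0.1, 0.3, 0.1]
width: 0.0943
finger_force: 0.0
```

Emit:
drive_tool(
  deltas="-0.3 0.4 0 0 0 0 94; -0.5 0.75 0 0 0 0 94; -0.64 0.89 0.3 0 0 0 94; -0.64 0.89 0.3 0 0 0 94",
)

```text
time: 3.2
tool_pos: [0.525, 0.2169, 0.1451]
ee_rot: [-3.134, 0.003, 1.574]
wrist_force: [-0.4, 0.2, -1.0]
width: 0.094
finger_force: 0.0
```

```bash
python3 d.py .528 .214 .0125 90
python3 - <<'E'
from h import *
t=snapshot("top");s=snapshot("side")
p=robot.get_obs()["tool_pos"]
it=[(circ((.5283,.214),.04,54),(0,0,255))]
P=[[p+[a,0,0] for a in(-.047,.047)]]
it.append((np.array(P[0]),(0,255,0)))
a=ov(t,120,180,230,260,3.6,it);b=ov(s,215,190,325,310,3.6,it)
o=np.zeros((440,800,3),np.uint8);o[:a.shape[0],:396]=a[:,:396];o[:b.shape[0],400:796]=b[:,:396]
cv2.imwrite("pics/g1.png",o)
E
```

```text
t 3.2 pos [0.525  0.2169 0.1451] rpy [-1.7955e+02  1.5000e-01  9.0160e+01] F [-0.4  0.2 -1. ]
shift [-0.0255  0.0398  1.3254] turn [-0.005   0.0016  0.0018]
```

View pics/g1.png

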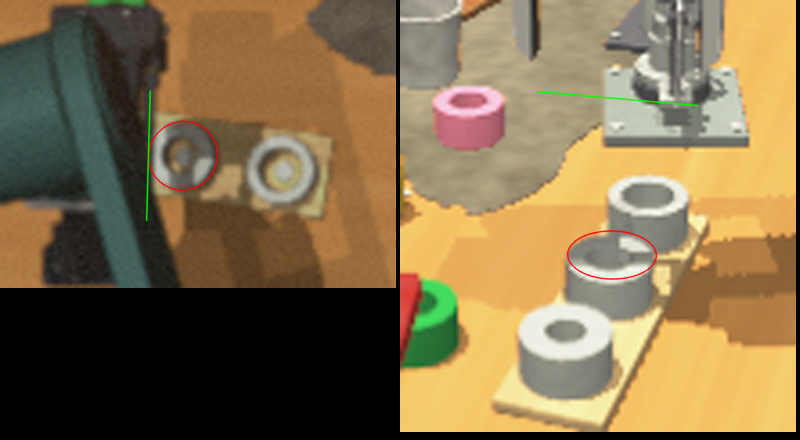

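The side view shows the fingers at crop (530,58) and (712,62), about 9 px above the predicted TCP line, which is roughly 19 mm. I'll check this once the arm has settled, before going down.

Emit:
drive_tool(
  deltas="-0.025 0.04 0 0 0 0 94; -0.025 0.04 0 0 0 0 94; -0.025 0.04 0 0 0 0 94",
)

```text
time: 3.6
tool_pos: [0.5301, 0.2174, 0.1511]
ee_rot: [3.14, -0.001, 1.578]
wrist_force: [0.1, -1.3, -0.2]
width: 0.0939
finger_force: 0.0
```

```bash
python3 d.py .528 .214 .0125 90
python3 - <<'E'
from h import *
s=snapshot("side")
p=robot.get_obs()["tool_pos"]
it=[(np.array([p+[a,0,z] for a in(-.06,.06)]),c) for z,c in((0,(0,255,0)),(.019,(0,0,255)))]
it+=[(np.array([p+[a,0,0],p+[a,0,.05]]),(255,0,0)) for a in(-.0595,-.047,.047,.0595)]
b=ov(s,225,160,325,225,7.9,it)
cv2.imwrite("pics/g2.png",b)
E
```

```text
t 3.6 pos [0.5301 0.2174 0.1511] rpy [ 1.7988e+02 -5.0000e-02  9.0410e+01] F [ 0.1 -1.3 -0.2]
shift [-0.035  -0.0241  1.3855] turn [ 0.0013 -0.0006  0.0046]
```

View pics/g2.png

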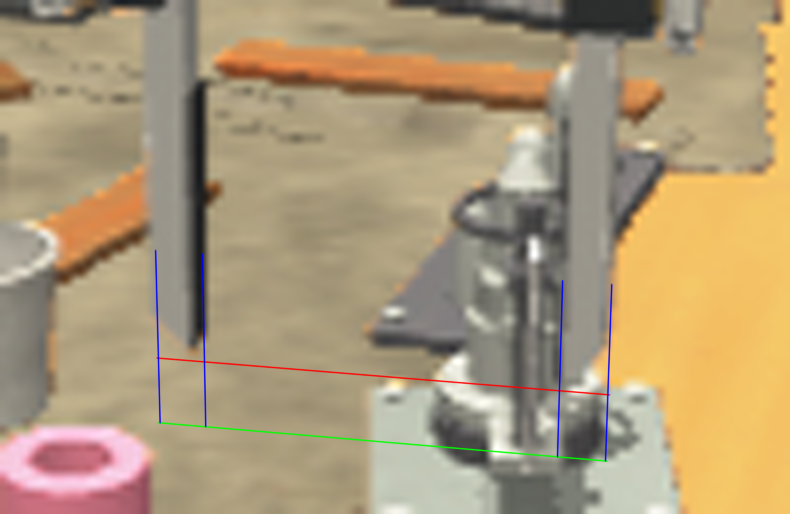

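The finger ends appear about 20 mm above the reported TCP. Columns match, so this could be an offset in height. I'll go down part way and compare with the ring, watching the force.

Emit:
drive_tool(
  deltas="-0.035 -0.02 0.3 0 0 0.004 94; -0.035 -0.02 0.6 0 0 0.004 94; -0.035 -0.02 0.9 0 0 0.004 94; -0.035 -0.02 1 0 0 0.004 94; -0.035 -0.02 1 0 0 0.004 94",
)

```text
time: 4.15
tool_pos: [0.5267, 0.2128, 0.0482]
ee_rot: [-3.138, 0.001, 1.571]
wrist_force: [-0.5, 0.0, -0.0]
width: 0.094
finger_force: 0.0
```

```bash
python3 d.py .528 .214 .0125 90
python3 - <<'E'
from h import *
s=snapshot("side")
p=robot.get_obs()["tool_pos"]
it=[(np.array([p+[a,0,z] for a in(-.06,.06)]),c) for z,c in((0,(0,255,0)),(.019,(0,0,255)))]
it+=[(np.array([p+[a,0,0],p+[a,0,.05]]),(255,0,0)) for a in(-.0595,-.047,.047,.0595)]
it+=[(circ((.5283,.214),.04,54),(255,0,255))]
b=ov(s,225,215,325,310,6.3,it)
cv2.imwrite("pics/g3.png",b)
E
```

```text
t 4.15 pos [0.5267 0.2128 0.0482] rpy [-1.798e+02  5.000e-02  9.000e+01] F [-0.5  0.  -0. ]
shift [0.0121 0.0143 0.3568] turn [-0.0022  0.0006  0.    ]
```

View pics/g3.png

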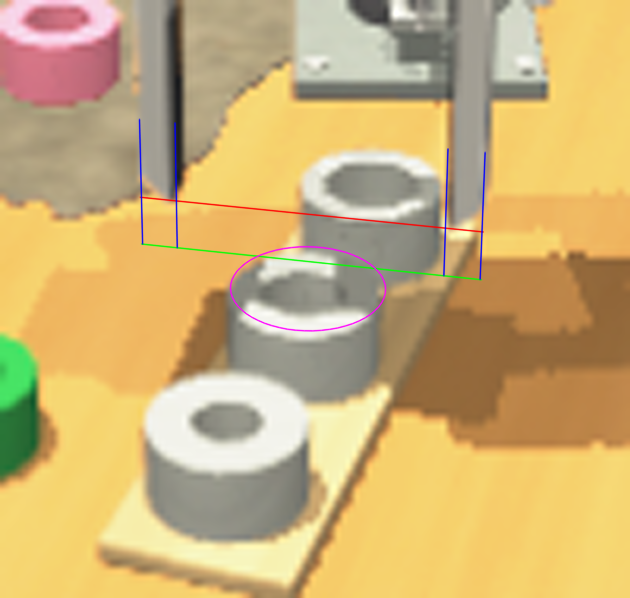

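The side view shows the finger ends at about crop (165,195) and (468,225). The predicted TCP line is about 45 crop px (7 px, 18 mm) lower, while the ring overlay fits. The numbers say that going down to 12.5 mm is safe. I'll do that with force feedback, then measure the pad ends numerically.

Emit:
drive_tool(
  deltas="0.012 0.014 0.15 0 0 0 94; 0.012 0.014 0.25 0 0 0 94; 0.012 0.014 0.32 0 0 0 94; 0.012 0.014 0.35 0 0 0 94; 0.012 0.014 0.35 0 0 0 94",
)

```text
time: 4.7
tool_pos: [0.5291, 0.214, 0.014]
ee_rot: [-3.14, 0.0, 1.57]
wrist_force: [0.5, 0.1, 0.1]
width: 0.0939
finger_force: 0.0
```

```bash
python3 d.py .528 .214 .0125 90
python3 - <<'E'
from h import *
s=snapshot("side");p=robot.get_obs()["tool_pos"]
g=s["img"].astype(int).sum(2)//3
print("tcp fingers px",proj(s,[p+[a,0,0] for a in(.047,.053,-.053)]).round(1).tolist(), "19up",proj(s,[p+[a,0,.019] for a in(.053,-.053)]).round(1).tolist())
print("cols",list(range(240,258)))
for r in range(232,266,2): print(r,g[r,240:258].tolist())
im=s["img"].astype(int)
print("right finger col sat")
for r in range(232,272,2): print(r,(im[r,290:306].max(1)-im[r,290:306].min(1)).tolist())
E
```

```text
t 4.7 pos [0.5291 0.214  0.014 ] rpy [-1.7994e+02  2.0000e-02  8.9980e+01] F [0.5 0.1 0.1]
shift [-0.0001 -0.0109  0.0151] turn [-0.0007  0.0002 -0.0003]
tcp fingers px [[252.2, 267.6], [249.6, 267.3], [296.5, 272.5]] 19up [[249.4, 260.1], [296.8, 265.2]]
cols [240, 241, 242, 243, 244, 245, 246, 247, 248, 249, 250, 251, 252, 253, 254, 255, 256, 257]
232 [153, 159, 165, 168, 167, 171, 162, 157, 157, 158, 110, 55, 71, 147, 159, 160, 160, 162]
234 [158, 164, 169, 172, 173, 174, 162, 157, 158, 157, 110, 54, 71, 150, 163, 165, 164, 164]
236 [157, 161, 162, 161, 161, 180, 166, 158, 157, 157, 111, 55, 35, 138, 155, 158, 162, 160]
238 [157, 155, 151, 147, 146, 142, 155, 157, 157, 157, 116, 60, 34, 130, 146, 148, 149, 149]
240 [166, 164, 159, 149, 144, 140, 153, 157, 157, 157, 116, 60, 34, 126, 137, 133, 123, 186]
242 [167, 165, 165, 159, 151, 145, 155, 157, 157, 157, 117, 60, 34, 123, 187, 193, 193, 193]
244 [161, 160, 160, 158, 155, 151, 156, 158, 157, 157, 129, 68, 35, 182, 193, 193, 193, 194]
246 [152, 154, 154, 148, 146, 131, 151, 157, 157, 157, 129, 70, 36, 182, 193, 193, 194, 194]
248 
[... 1634 characters left out ...]
1, 14, 15, 15, 15, 13, 122, 141, 142, 140, 141]
254 [10, 11, 12, 10, 6, 12, 15, 14, 15, 15, 10, 135, 136, 134, 133, 134]
256 [12, 11, 10, 13, 27, 14, 14, 15, 15, 15, 9, 112, 140, 124, 118, 117]
258 [19, 18, 52, 91, 55, 17, 14, 15, 15, 14, 35, 112, 118, 118, 117, 118]
260 [90, 91, 94, 95, 54, 16, 15, 15, 15, 15, 82, 116, 118, 118, 118, 117]
262 [86, 74, 73, 74, 30, 15, 15, 15, 25, 54, 112, 118, 118, 117, 118, 119]
264 [71, 72, 74, 70, 35, 21, 25, 66, 109, 112, 112, 119, 118, 117, 119, 119]
266 [71, 74, 67, 58, 80, 89, 89, 90, 89, 89, 90, 89, 89, 90, 90, 89]
268 [74, 67, 59, 81, 89, 90, 90, 90, 90, 91, 90, 89, 90, 91, 89, 89]
270 [67, 58, 81, 88, 90, 90, 90, 89, 90, 89, 89, 91, 90, 90, 89, 90]
```

The pad ends sit at row 259 and the predicted TCP is at row 267, so the fingers really do look about 20 mm short of the reported TCP. The fingers are clear of the board's edge, so a careful touch on the table will settle it.

Emit:
drive_tool(
  deltas="0 -0.01 0.05 0 0 0 94; 0 -0.01 0.1 0 0 0 94; 0 -0.01 0.115 0 0 0 94; 0 -0.01 0.115 0 0 0 94",
)

```text
time: 5.15
tool_pos: [0.5282, 0.2141, 0.0027]
ee_rot: [-3.141, 0.0, 1.57]
wrist_force: [-0.6, -0.1, -0.3]
width: 0.094
finger_force: 0.0
```

Emit:
drive_tool(
  deltas="0 0 0.015 0 0 0 94; 0 0 0.03 0 0 0 94; 0 0 0.03 0 0 0 94",
)

```text
time: 5.45
tool_pos: [0.5284, 0.2141, 0.0]
ee_rot: [-3.141, 0.0, 1.57]
wrist_force: [-0.1, -0.5, -0.7]
width: 0.094
finger_force: 0.0
```

Emit:
drive_tool(
  deltas="0 0 0.01 0 0 0 94; 0 0 0.02 0 0 0 94; 0 0 0.02 0 0 0 94",
)

```text
time: 5.75
tool_pos: [0.5284, 0.2141, -0.002]
ee_rot: [-3.141, -0.0, 1.57]
wrist_force: [-0.3, -0.3, 1.1]
width: 0.0941
finger_force: 0.0
```

Emit:
drive_tool(
  deltas="0 0 0.01 0 0 0 94; 0 0 0.025 0 0 0 94; 0 0 0.025 0 0 0 94",
)

```text
time: 6.05
tool_pos: [0.5283, 0.2141, -0.0046]
ee_rot: [-3.141, 0.0, 1.57]
wrist_force: [0.5, 0.5, -0.7]
width: 0.094
finger_force: 0.0
```

No contact at −4.6 mm, so the offset is real: the finger ends are about 20 mm above the reported TCP. I'll go to nominal −7 mm, which puts the real tips near 13 mm, and close.

Emit:
drive_tool(
  deltas="0 0 0.024 0 0 0 94; 0 0 0.024 0 0 0 60; 0 0 0.024 0 0 0 50; 0 0 0.024 0 0 0 45; 0 0 0.024 0 0 0 40",
)

```text
time: 6.55
tool_pos: [0.5286, 0.2142, -0.0066]
ee_rot: [3.141, -0.0, 1.57]
wrist_force: [0.8, 0.4, 0.2]
width: 0.0657
finger_force: 0.0
```

Emit:
drive_tool(
  deltas="0 0 0 0 0 0 40; 0 0 0 0 0 0 40; 0 0 0 0 0 0 40; 0 0 0 0 0 0 40",
)

```text
time: 6.95
tool_pos: [0.5286, 0.2142, -0.0066]
ee_rot: [3.141, -0.0, 1.57]
wrist_force: [0.5, 0.9, 0.5]
width: 0.0548
finger_force: 29.7
```

Emit:
drive_tool(
  deltas="0 0 -0.1 0 0 0 40; 0 0 -0.35 0 0 0 40; 0 0 -0.7 0 0 0 40; 0 0 -1 0 0 0 40; 0 0 -1 0 0 0 40",
)

```text
time: 7.45
tool_pos: [0.5319, 0.2152, 0.0995]
ee_rot: [3.131, -0.003, 1.57]
wrist_force: [0.6, -0.0, -1.4]
width: 0.0543
finger_force: 29.7
```

Emit:
drive_tool(
  deltas="-0.2 0 -0.2 0 0 0 40; -0.5 0 -0.4 0 0 0 40; -0.8 0 -0.5 0 0 0 40; -1 0 -0.5 0 0 0 40; -1 0 -0.5 0 0 0 40",
)

```text
time: 7.95
tool_pos: [0.528, 0.1118, 0.1423]
ee_rot: [-3.14, 0.001, 1.567]
wrist_force: [-0.3, 0.8, -1.4]
width: 0.0544
finger_force: 29.7
```

Emit:
drive_tool(
  deltas="-0.2 0 0 0 0 0 40; -0.5 0 0 0 0 0 40; -0.8 0 0 0 0 0 40; -1 0 0 0 0 0 40; -1 0 0 0 0 0 40",
)

```text
time: 8.45
tool_pos: [0.5277, 0.013, 0.1416]
ee_rot: [-3.139, -0.0, 1.568]
wrist_force: [0.4, -0.0, -1.8]
width: 0.0543
finger_force: 29.7
```

```bash
python3 d.py .5314 -.0747 .1434 90
```

```text
t 8.45 pos [0.5277 0.013  0.1416] rpy [-179.84   -0.     89.83] F [ 0.4 -0.  -1.8]
shift [-0.8765  0.0397 -0.0177] turn [-0.0018 -0.     -0.0019]
```

Emit:
drive_tool(
  deltas="-0.2 0.03 0 0 0 0 40; -0.5 0.04 0 0 0 0 40; -0.8 0.04 0 0 0 0 40; -0.876 0.04 0 0 0 0 40; -0.876 0.04 0 0 0 0 40",
)

```text
time: 8.95
tool_pos: [0.5322, -0.0728, 0.1423]
ee_rot: [-3.14, -0.002, 1.57]
wrist_force: [0.5, 0.7, -1.3]
width: 0.0546
finger_force: 29.7
```

Emit:
drive_tool(
  deltas="0 0 0 0 0 0 40; 0 0 0 0 0 0 40; 0 0 0 0 0 0 40",
)

```text
time: 9.25
tool_pos: [0.5324, -0.0722, 0.1433]
ee_rot: [3.142, -0.001, 1.572]
wrist_force: [0.2, 1.0, -1.3]
width: 0.0544
finger_force: 29.7
```

```bash
python3 d.py .5314 -.0747 .1434 90;  python3 - <<'E'
from h import *
s=snapshot("side");t=snapshot("top")
p=robot.get_obs()["tool_pos"]; c=p[:2]; u=p[2]+.0166
G=(.5314,-.0747)
it=[(circ(c,u,54),(0,0,255)),(circ(c,u+.03,54),(0,0,255)),(circ(c,u,29),(255,255,0)),(circ(G,.121,8),(0,255,0)),(circ(G,.112,20),(0,255,0))]
b=ov(s,255,130,335,230,6,it);a=ov(t,225,180,290,260,4.8,it)
o=np.zeros((600,800,3),np.uint8);o[:,:480]=b;o[:384,485:797]=a
cv2.imwrite("pics/g4.png",o);cv2.imwrite("pics/side_raw.png",s["img"][:,:,::-1]);cv2.imwrite("pics/top_raw.png",t["img"][:,:,::-1])
E
```

```text
t 9.25 pos [ 0.5324 -0.0722  0.1433] rpy [ 1.800e+02 -3.000e-02  9.008e+01] F [ 0.2  1.  -1.3]
shift [-0.0249 -0.0105 -0.0014] turn [ 0.     -0.0003  0.0008]
```

View pics/g4.png

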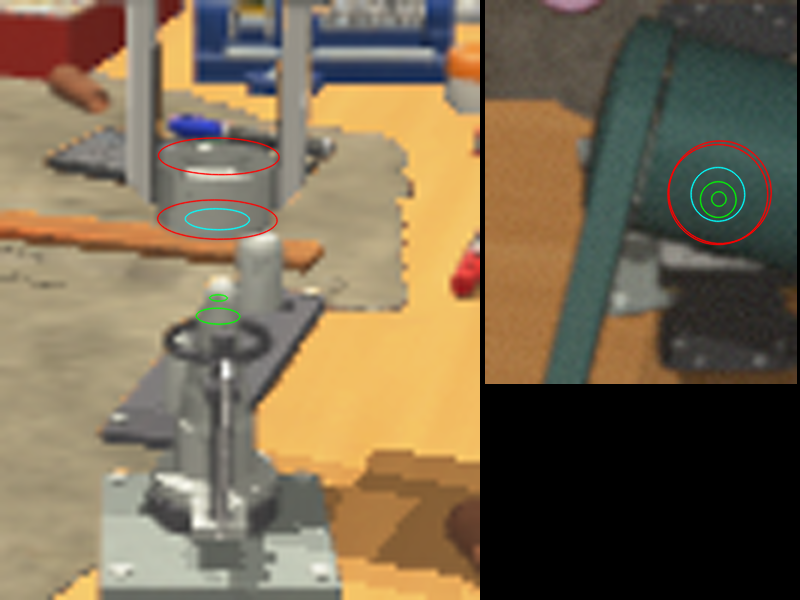

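Side view: the held ring's centre is at crop column 217 and the mandrel tip at (220,281). Both sit 1.5–2.5 px above prediction, so the side bias is common to both; the arm hides them from the top camera. The bore has 4.5 mm of clearance on the 20 mm step, so I'll lower onto that step above the follower and find the centre by touch.

Emit:
drive_tool(
  deltas="-0.025 -0.01 0.1 0 0 0 40; -0.025 -0.01 0.2 0 0 0 40; -0.025 -0.01 0.3 0 0 0 40; -0.025 -0.01 0.36 0 0 0 40; -0.025 -0.01 0.36 0 0 0 40",
)

```text
time: 9.85
tool_pos: [0.5302, -0.0757, 0.1053]
ee_rot: [-3.138, -0.001, 1.57]
wrist_force: [-0.7, -0.8, -1.6]
width: 0.0547
finger_force: 29.7
```

Emit:
drive_tool(
  deltas="0 0 0.03 0 0 0 40; 0 0 0.06 0 0 0 40; 0 0 0.09 0 0 0 40; 0 0 0.12 0 0 0 40; 0 0 0.12 0 0 0 40",
)

```text
time: 10.35
tool_pos: [0.5311, -0.0758, 0.0947]
ee_rot: [-3.141, -0.0, 1.57]
wrist_force: [0.4, 0.3, -1.0]
width: 0.0546
finger_force: 29.7
```

Emit:
drive_tool(
  deltas="0.01 0 0.01 0 0 0 40; 0.02 0 0.01 0 0 0 40; 0.03 0 0.01 0 0 0 40; 0.03 0 0.01 0 0 0 40; 0.03 0 0.01 0 0 0 40",
)

```text
time: 10.85
tool_pos: [0.5315, -0.0729, 0.0944]
ee_rot: [3.141, -0.0, 1.571]
wrist_force: [0.3, -0.2, -2.1]
width: 0.0547
finger_force: 29.7
```

Emit:
drive_tool(
  deltas="0.005 0 0 0 0 0 40; 0.01 0 0 0 0 0 40; 0.01 0 0 0 0 0 40; 0.01 0 0 0 0 0 40",
)

```text
time: 11.25
tool_pos: [0.5314, -0.0722, 0.0943]
ee_rot: [3.141, 0.0, 1.57]
wrist_force: [0.0, -1.5, -1.9]
width: 0.0544
finger_force: 29.7
```

Emit:
drive_tool(
  deltas="0.005 0 0 0 0 0 40; 0.008 0 0 0 0 0 40; 0.008 0 0 0 0 0 40; 0.008 0 0 0 0 0 40",
)

```text
time: 11.65
tool_pos: [0.5314, -0.0718, 0.0943]
ee_rot: [3.141, 0.001, 1.57]
wrist_force: [-0.2, -3.1, -2.6]
width: 0.0546
finger_force: 29.8
```

Emit:
drive_tool(
  deltas="-0.03 0 0 0 0 0 40; -0.06 0 0 0 0 0 40; -0.09 0 0 0 0 0 40; -0.09 0 0 0 0 0 40; -0.09 0 0 0 0 0 40",
)

```text
time: 12.15
tool_pos: [0.5314, -0.08, 0.0942]
ee_rot: [-3.142, -0.001, 1.57]
wrist_force: [0.1, 0.1, -1.3]
width: 0.0547
finger_force: 29.7
```

Emit:
drive_tool(
  deltas="-0.01 0 0 0 0 0 40; -0.01 0 0 0 0 0 40; -0.01 0 0 0 0 0 40; -0.01 0 0 0 0 0 40",
)

```text
time: 12.55
tool_pos: [0.5314, -0.0811, 0.0943]
ee_rot: [-3.142, -0.0, 1.571]
wrist_force: [0.6, -0.4, -1.9]
width: 0.0547
finger_force: 29.7
```

Emit:
drive_tool(
  deltas="-0.01 0 0 0 0 0 40; -0.01 0 0 0 0 0 40; -0.01 0 0 0 0 0 40; -0.01 0 0 0 0 0 40",
)

```text
time: 12.95
tool_pos: [0.5314, -0.0818, 0.0942]
ee_rot: [3.142, -0.001, 1.571]
wrist_force: [0.0, 2.1, -2.8]
width: 0.0546
finger_force: 29.7
```

The two y walls are at about −0.0726 and −0.0815, so the centre is near −0.0770. The span matches the expected 9 mm. Now x.

Emit:
drive_tool(
  deltas="0.025 0 0 0 0 0 40; 0.047 0 0 0 0 0 40; 0.047 0.02 0 0 0 0 40; 0.047 0.04 0 0 0 0 40; 0.047 0.04 0 0 0 0 40",
)

```text
time: 13.45
tool_pos: [0.5355, -0.0775, 0.0942]
ee_rot: [-3.141, 0.0, 1.571]
wrist_force: [-0.1, 0.8, -1.6]
width: 0.0543
finger_force: 29.7
```

Emit:
drive_tool(
  deltas="0 0.01 0 0 0 0 40; 0 0.01 0 0 0 0 40; 0 0.01 0 0 0 0 40; 0 0.01 0 0 0 0 40",
)

```text
time: 13.85
tool_pos: [0.5358, -0.0775, 0.0941]
ee_rot: [-3.14, -0.0, 1.57]
wrist_force: [-2.9, -0.3, -0.6]
width: 0.0546
finger_force: 29.7
```

Emit:
drive_tool(
  deltas="0 -0.03 0 0 0 0 40; 0 -0.06 0 0 0 0 40; 0 -0.09 0 0 0 0 40; 0 -0.097 0 0 0 0 40; 0 -0.097 0 0 0 0 40",
)

```text
time: 14.35
tool_pos: [0.5268, -0.0774, 0.0944]
ee_rot: [3.141, -0.0, 1.57]
wrist_force: [0.7, 0.0, -1.1]
width: 0.0543
finger_force: 29.7
```

Emit:
drive_tool(
  deltas="0 -0.01 0 0 0 0 40; 0 -0.01 0 0 0 0 40; 0 -0.01 0 0 0 0 40; 0 -0.01 0 0 0 0 40",
)

```text
time: 14.75
tool_pos: [0.5261, -0.0775, 0.0944]
ee_rot: [3.141, -0.0, 1.57]
wrist_force: [1.7, 0.4, -1.9]
width: 0.0545
finger_force: 29.7
```

Centre is x 0.5309, y −0.0770, with both spans about 9 mm, which also confirms the 29 mm bore. Now slide down in stages while watching the force.

Emit:
drive_tool(
  deltas="0.005 0.03 0 0 0 0 40; 0.005 0.052 0 0 0 0 40; 0.005 0.052 0.04 0 0 0 40; 0.005 0.052 0.08 0 0 0 40; 0.005 0.052 0.08 0 0 0 40",
)

```text
time: 15.25
tool_pos: [0.5308, -0.0769, 0.0859]
ee_rot: [-3.141, -0.0, 1.57]
wrist_force: [0.4, 0.8, 1.3]
width: 0.0542
finger_force: 29.7
```

Emit:
drive_tool(
  deltas="0 0 0.04 0 0 0 40; 0 0 0.07 0 0 0 40; 0 0 0.1 0 0 0 40; 0 0 0.1 0 0 0 40; 0 0 0.1 0 0 0 40",
)

```text
time: 15.75
tool_pos: [0.5309, -0.077, 0.0762]
ee_rot: [3.141, -0.0, 1.57]
wrist_force: [-1.1, -0.9, 2.5]
width: 0.0546
finger_force: 29.7
```

Emit:
drive_tool(
  deltas="0 0 0.03 0 0 0 40; 0 0 0.06 0 0 0 40; 0 0 0.1 0 0 0 40; 0 0 0.1 0 0 0 40; 0 0 0.1 0 0 0 40",
)

```text
time: 16.25
tool_pos: [0.531, -0.077, 0.0659]
ee_rot: [3.142, -0.0, 1.57]
wrist_force: [-0.4, -0.4, 1.1]
width: 0.0545
finger_force: 29.7
```

Emit:
drive_tool(
  deltas="0 0 0.015 0 0 0 40; 0 0 0.03 0 0 0 40; 0 0 0.04 0 0 0 40; 0 0 0.04 0 0 0 40; 0 0 0.04 0 0 0 40",
)

```text
time: 16.75
tool_pos: [0.531, -0.077, 0.0623]
ee_rot: [3.141, 0.0, 1.57]
wrist_force: [0.3, -0.9, 2.2]
width: 0.0543
finger_force: 29.7
```

Emit:
drive_tool(
  deltas="0 0 0.01 0 0 0 40; 0 0 0.02 0 0 0 40; 0 0 0.02 0 0 0 40; 0 0 0.02 0 0 0 40",
)

```text
time: 17.15
tool_pos: [0.531, -0.077, 0.0605]
ee_rot: [3.141, 0.0, 1.57]
wrist_force: [-0.9, 0.4, 3.8]
width: 0.0543
finger_force: 29.7
```

Emit:
drive_tool(
  deltas="0 0 0.005 0 0 0 40; 0 0 0.01 0 0 0 40; 0 0 0.01 0 0 0 40; 0 0 0.01 0 0 0 40",
)

```text
time: 17.55
tool_pos: [0.531, -0.077, 0.0598]
ee_rot: [3.141, 0.0, 1.57]
wrist_force: [-1.4, -0.1, 6.5]
width: 0.0546
finger_force: 29.7
```

Run:
```python
from h import *
o=[robot.get_obs()["wrist_force"] for _ in range(3)]
print(np.round(o,1))
s=snapshot("side");cv2.imwrite("pics/press1.png",s["img"][:,:,::-1]);print(robot.get_obs()["wrist_force"],robot.get_obs()["tool_pos"])
```

```text
[[-1.4 -0.1  6.5]
 [-1.4 -0.1  6.5]
 [-1.4 -0.1  6.5]]
[-1.99845507  0.93479397  6.36372357] [ 0.53097687 -0.07698252  0.05977872]
```

Emit:
drive_tool(
  deltas="0 0 0.01 0 0 0 40; 0 0 0.02 0 0 0 40; 0 0 0.02 0 0 0 40; 0 0 0.02 0 0 0 40; 0 0 0.02 0 0 0 40",
)

```text
time: 18.1
tool_pos: [0.531, -0.077, 0.0586]
ee_rot: [3.141, 0.0, 1.571]
wrist_force: [-2.7, 0.1, 9.0]
width: 0.0547
finger_force: 29.7
```

Emit:
drive_tool(
  deltas="0 -0.005 0 0 0 0 40; 0 -0.008 0.005 0 0 0 40; 0 -0.008 0.01 0 0 0 40; 0 -0.008 0.01 0 0 0 40; 0 -0.008 0.01 0 0 0 40",
)

```text
time: 18.6
tool_pos: [0.5311, -0.077, 0.0582]
ee_rot: [3.139, 0.0, 1.571]
wrist_force: [-1.9, 1.8, 10.6]
width: 0.0544
finger_force: 29.7
```

Run:
```python
from h import *
s=snapshot("side");cv2.imwrite("pics/press2.png",s["img"][:,:,::-1])
o=robot.get_obs();print(o["wrist_force"],o["tool_pos"])
# post-top motion vs earlier frame: tip of post via phase correlation on foot-free patch
a=cv2.imread("pics/side_raw.png",0).astype(np.float32);b=s["img"][:,:,::-1];b=cv2.cvtColor(np.ascontiguousarray(b),cv2.COLOR_BGR2GRAY).astype(np.float32)
for n,(x0,x1,y0,y1) in {"lower post":(285,298,196,212),"foot":(272,312,212,230)}.items():
    print(n,cv2.phaseCorrelate(np.ascontiguousarray(a[y0:y1,x0:x1]),np.ascontiguousarray(b[y0:y1,x0:x1])))
```

```text
[-1.95268097  1.32148733  9.60498684] [ 0.53108658 -0.07702906  0.05824337]
lower post ((0.8370682602492394, 1.6245062668099983), 1.119599453608195)
foot ((-0.28907266812962007, 0.0817975894462375), 0.9907520824008518)
```

Sink is about 3.3–4.2 mm by force and position, and the ring is 42 mm below the tip. That is the 29 mm bore, so the medium peg. Lift off.

Emit:
drive_tool(
  deltas="0 0.008 -0.05 0 0 0 40; 0 0.008 -0.15 0 0 0 40; 0 0.008 -0.25 0 0 0 40; 0 0.008 -0.35 0 0 0 40; 0 0.008 -0.45 0 0 0 40",
)

```text
time: 19.15
tool_pos: [0.5308, -0.0769, 0.1017]
ee_rot: [-3.141, -0.0, 1.57]
wrist_force: [0.5, -1.0, -1.8]
width: 0.0546
finger_force: 29.7
```

Emit:
drive_tool(
  deltas="0 0 -0.1 0 0 0 40; 0 0 -0.2 0 0 0 40; 0 0 -0.35 0 0 0 40; 0 0 -0.4 0 0 0 40; 0 0 -0.4 0 0 0 40",
)

```text
time: 19.65
tool_pos: [0.5318, -0.0772, 0.143]
ee_rot: [3.139, 0.001, 1.57]
wrist_force: [-0.3, 0.5, -2.2]
width: 0.0543
finger_force: 29.7
```

```bash
python3 d.py .5554 -.2759 .14 90
python3 - <<'E'
from h import *
s=snapshot("side");b=s["img"];a=cv2.imread("pics/side0.png")[:,:,::-1]
# darkest (follower) profile along mandrel column, before/after
for n,i in(("before",a),("after",b)):
    print(n,[int(i[r,280:287].mean()) for r in range(172,214)]);print([int(i[r,296:302].mean()) for r in range(172,214)])
G=np.array([.531,-.0765]);print([ (f,proj(s,[[G[0]+.0,G[1],.108-f]]).round(1).tolist()) for f in(0,.006,.013,.029,.045)])
E
```

```text
t 19.65 pos [ 0.5318 -0.0772  0.143 ] rpy [1.7983e+02 4.0000e-02 8.9980e+01] F [-0.3  0.5 -2.2]
shift [-1.9871  0.2368  0.0316] turn [ 0.0019  0.0004 -0.0002]
before [71, 134, 142, 138, 144, 147, 152, 159, 159, 164, 163, 154, 125, 129, 151, 134, 117, 111, 131, 129, 128, 133, 137, 132, 121, 117, 119, 135, 143, 131, 124, 93, 100, 159, 169, 177, 183, 187, 192, 160, 124, 109]
[138, 130, 131, 131, 133, 131, 129, 128, 127, 123, 122, 122, 115, 103, 113, 114, 102, 97, 110, 109, 104, 103, 109, 119, 125, 139, 145, 156, 157, 161, 155, 155, 155, 175, 158, 167, 167, 183, 146, 135, 117, 103]
after [72, 137, 144, 141, 147, 150, 155, 162, 162, 167, 166, 159, 157, 179, 171, 154, 142, 137, 132, 118, 101, 92, 103, 116, 111, 99, 109, 121, 121, 110, 109, 87, 86, 122, 122, 122, 178, 188, 192, 162, 124, 109]
[141, 132, 133, 133, 136, 134, 132, 131, 129, 125, 125, 124, 124, 125, 125, 125, 124, 118, 119, 109, 97, 74, 99, 114, 109, 128, 144, 158, 159, 159, 157, 156, 154, 149, 127, 126, 126, 118, 114, 131, 104, 91]
[(0, [[291.0, 183.3]]), (0.006, [[291.0, 185.3]]), (0.013, [[290.9, 187.6]]), (0.029, [[290.8, 192.9]]), (0.045, [[290.7, 198.1]])]
```

The follower band moved from row 185 to 193, i.e. to the two-line reading, and stayed there. Target for the medium peg, corrected by the offset found by touch: tool at (0.5539, −0.2767).

Emit:
drive_tool(
  deltas="-0.2 0.03 0 0 0 0 40; -0.5 0.06 0 0 0 0 40; -0.8 0.1 0 0 0 0 40; -1 0.12 0 0 0 0 40; -1 0.12 0 0 0 0 40",
)

```text
time: 20.2
tool_pos: [0.5423, -0.1792, 0.1398]
ee_rot: [-3.139, -0.0, 1.567]
wrist_force: [-0.9, 0.1, -2.2]
width: 0.0545
finger_force: 29.7
```

Emit:
drive_tool(
  deltas="-0.2 0.03 0 0 0 0 40; -0.5 0.06 0 0 0 0 40; -0.8 0.09 0 0 0 0 40; -1 0.11 0 0 0 0 40; -1 0.11 0 0 0 0 40",
)

```text
time: 20.7
tool_pos: [0.5536, -0.2792, 0.1404]
ee_rot: [-3.141, 0.0, 1.568]
wrist_force: [-0.4, -0.2, -1.4]
width: 0.0546
finger_force: 29.7
```

Emit:
drive_tool(
  deltas="0 0 0 0 0 0 40; 0 0 0.1 0 0 0 40; 0 0 0.3 0 0 0 40; 0 0 0.5 0 0 0 40; 0 0 0.5 0 0 0 40",
)

```text
time: 21.2
tool_pos: [0.5515, -0.2741, 0.0869]
ee_rot: [-3.135, -0.005, 1.572]
wrist_force: [-1.3, 0.3, -1.5]
width: 0.0546
finger_force: 29.7
```

```bash
python3 d.py .5539 -.2767 .044 90
```

```text
t 21.2 pos [ 0.5515 -0.2741  0.0869] rpy [-179.61   -0.27   90.07] F [-1.3  0.3 -1.5]
shift [-0.0276  0.0264  0.4286] turn [-0.0043 -0.003   0.0008]
```

Not settled yet. Let it settle and read again.

Emit:
drive_tool(
  deltas="0 0 0 0 0 0 40; 0 0 0 0 0 0 40; 0 0 0 0 0 0 40; 0 0 0 0 0 0 40",
)

```text
time: 21.6
tool_pos: [0.5544, -0.2772, 0.0925]
ee_rot: [3.14, 0.001, 1.571]
wrist_force: [-0.5, 0.4, -1.1]
width: 0.0543
finger_force: 29.7
```

```bash
python3 d.py .5539 -.2767 .044 90
```

```text
t 21.6 pos [ 0.5544 -0.2772  0.0925] rpy [1.7989e+02 6.0000e-02 8.9990e+01] F [-0.5  0.4 -1.1]
shift [ 0.0057 -0.0062  0.485 ] turn [ 0.0012  0.0006 -0.0002]
```

Emit:
drive_tool(
  deltas="0.005 -0.005 0.15 0 0 0 40; 0.005 -0.005 0.3 0 0 0 40; 0.005 -0.005 0.45 0 0 0 40; 0.005 -0.005 0.5 0 0 0 40; 0.005 -0.005 0.5 0 0 0 40",
)

```text
time: 22.1
tool_pos: [0.552, -0.2757, 0.0387]
ee_rot: [-3.138, -0.002, 1.57]
wrist_force: [-0.0, 0.2, -2.2]
width: 0.0545
finger_force: 29.7
```

Emit:
drive_tool(
  deltas="0 0 0.03 0 0 0 40; 0 0 0.07 0 0 0 40; 0 0 0.12 0 0 0 40; 0 0 0.12 0 0 0 40; 0 0 0.12 0 0 0 40",
)

```text
time: 22.6
tool_pos: [0.5533, -0.2764, 0.0292]
ee_rot: [-3.142, -0.0, 1.571]
wrist_force: [0.8, 0.8, -1.7]
width: 0.0543
finger_force: 29.7
```

Emit:
drive_tool(
  deltas="0 0.005 0.04 0 0 0 40; 0 0.005 0.08 0 0 0 40; 0 0.005 0.13 0 0 0 40; 0 0.005 0.17 0 0 0 40; 0 0.005 0.17 0 0 0 40",
)

```text
time: 23.1
tool_pos: [0.5531, -0.276, 0.011]
ee_rot: [-3.14, -0.001, 1.57]
wrist_force: [0.4, 0.4, -1.9]
width: 0.0544
finger_force: 29.7
```

Emit:
drive_tool(
  deltas="0 0 0.04 0 0 0 40; 0 0 0.08 0 0 0 40; 0 0 0.12 0 0 0 40; 0 0 0.15 0 0 0 40; 0 0 0.15 0 0 0 40",
)

```text
time: 23.6
tool_pos: [0.5533, -0.2762, -0.0036]
ee_rot: [-3.14, -0.001, 1.57]
wrist_force: [-0.3, 0.4, -2.3]
width: 0.0543
finger_force: 29.7
```

Emit:
drive_tool(
  deltas="0 0 0.01 0 0 0 40; 0 0 0.02 0 0 0 40; 0 0 0.025 0 0 0 40; 0 0 0.025 0 0 0 40",
)

```text
time: 24.0
tool_pos: [0.5538, -0.2765, -0.0052]
ee_rot: [3.142, -0.0, 1.57]
wrist_force: [0.2, -0.8, -1.2]
width: 0.0542
finger_force: 29.7
```

Emit:
drive_tool(
  deltas="0 0 0.01 0 0 0 40; 0 0 0.015 0 0 0 40; 0 0 0.015 0 0 0 40; 0 0 0.015 0 0 0 40",
)

```text
time: 24.4
tool_pos: [0.5539, -0.2765, -0.0066]
ee_rot: [3.141, 0.0, 1.57]
wrist_force: [0.7, -0.2, -0.6]
width: 0.0541
finger_force: 29.7
```

Emit:
drive_tool(
  deltas="0 0 0.01 0 0 0 40; 0 0 0.01 0 0 0 40; 0 0 0.01 0 0 0 40; 0 0 0.01 0 0 0 40",
)

```text
time: 24.8
tool_pos: [0.5539, -0.2765, -0.0066]
ee_rot: [3.141, 0.0, 1.57]
wrist_force: [-2.9, 1.4, 5.1]
width: 0.0542
finger_force: 29.7
```

Ring is on the plate (5 N contact at the expected height). Release, then rise.

Emit:
drive_tool(
  deltas="0 0 -0.01 0 0 0 65; 0 0 -0.01 0 0 0 80; 0 0 -0.01 0 0 0 88; 0 0 -0.01 0 0 0 88; 0 0 -0.01 0 0 0 88",
)

```text
time: 25.3
tool_pos: [0.5538, -0.2764, -0.0071]
ee_rot: [-3.141, -0.0, 1.57]
wrist_force: [0.1, -0.1, -0.3]
width: 0.0877
finger_force: 0.0
```

Emit:
drive_tool(
  deltas="0 0 -0.1 0 0 0 88; 0 0 -0.3 0 0 0 88; 0 0 -0.6 0 0 0 88; 0 0 -1 0 0 0 88; 0 0 -1 0 0 0 88",
)

```text
time: 25.8
tool_pos: [0.5578, -0.2788, 0.1017]
ee_rot: [3.129, 0.007, 1.57]
wrist_force: [-0.4, 0.3, 0.8]
width: 0.0875
finger_force: 0.0
```

Emit:
drive_tool(
  deltas="-0.3 0 -0.2 0 0 0 88; -0.7 -0.3 -0.5 0 0 0 88; -1 -0.6 -0.8 0 0 0 88; -1 -0.9 -0.8 0 0 0 88; -1 -0.9 -0.8 0 0 0 88",
)

```text
time: 26.3
tool_pos: [0.4612, -0.3789, 0.1758]
ee_rot: [3.14, 0.003, 1.566]
wrist_force: [0.3, -0.0, -0.9]
width: 0.088
finger_force: 0.0
```

Run:
```python
from h import *
s=snapshot("side");t=snapshot("top");print(robot.get_obs()["wrist_force"].round(1))
for n,i in(("side",s),("top",t)):
    b=i["img"].astype(int);print(n,[([round(float(v),1) for v in d["xy"]],round(d["confidence"],2)) for d in finder.look_for(n,"ring_a")])
    print(proj(i,[[.5544,-.2744,.04],[.5544,-.2744,.025]]).round(1).tolist())
a=cv2.imread("pics/top0.png").astype(int)[:,:,::-1];d=np.abs(a-t["img"].astype(int)).sum(2)
print("top diff rows195-235, cols 325-360")
for r in range(198,234,2): print(r,d[r,324:364:2].tolist())
```

```text
[-0.1  0.1  0.9]
side [([284.5, 244.9], 0.96), ([159.5, 240.3], 0.93), ([261.7, 287.2], 0.85), ([232.9, 220.6], 0.77), ([177.0, 287.3], 0.67), ([224.9, 282.2], 0.62), ([295.3, 183.8], 0.46)]
[[291.8, 180.2], [291.7, 184.5]]
top [([140.3, 218.1], 0.83), ([155.1, 188.4], 0.75), ([196.9, 119.3], 0.74), ([247.4, 172.2], 0.7), ([341.3, 211.6], 0.61), ([134.2, 158.1], 0.54)]
[[342.1, 214.3], [341.2, 214.6]]
top diff rows195-235, cols 325-360
198 [15, 2, 6, 2, 19, 11, 14, 4, 3, 8, 13, 9, 12, 5, 10, 13, 12, 11, 25, 16]
200 [10, 1, 17, 20, 17, 0, 20, 12, 0, 4, 3, 29, 12, 12, 7, 13, 6, 15, 5, 4]
202 [14, 9, 9, 16, 18, 1, 6, 18, 10, 11, 11, 9, 4, 3, 14, 26, 12, 12, 5, 19]
204 [8, 9, 19, 4, 8, 11, 10, 4, 6, 7, 11, 21, 5, 17, 16, 23, 24, 14, 28, 3]
206 [2, 23, 7, 5, 13, 12, 4, 118, 243, 267, 240, 129, 8, 3, 15, 5, 5, 11, 8, 14]
208 [1, 24, 2, 15, 8, 7, 211, 303, 294, 283, 288, 283, 189, 23, 7, 14, 4, 19, 6, 7]
210 [11, 5, 11, 13, 34, 171, 279, 234, 94, 59, 101, 275, 276, 130, 8, 5, 22, 3, 2, 7]
212 [5, 16, 18, 6, 3, 273, 275, 79, 14, 17, 13, 95, 282, 254, 38, 4, 7, 6, 21, 8]
214 [4, 5, 22, 3, 16, 287, 282, 36, 13, 3, 22, 16, 264, 292, 49, 5, 15, 10, 6, 5]
216 [6, 25, 13, 3, 9, 273, 267, 41, 4, 21, 20, 9, 284, 278, 51, 20, 2, 10, 5, 21]
218 [15, 20, 5, 6, 37, 216, 282, 186, 51, 6, 24, 200, 302, 230, 50, 23, 10, 15, 15, 7]
220 [10, 18, 3, 9, 15, 27, 288, 294, 329, 308, 282, 298, 274, 103, 12, 22, 17, 6, 12, 14]
222 [15, 17, 10, 17, 23, 51, 46, 256, 307, 323, 301, 248, 82, 8, 17, 6, 24, 5, 15, 7]
224 [3, 14, 7, 11, 7, 10, 53, 44, 45, 89, 44, 41, 15, 24, 3, 18, 21, 5, 30, 27]
226 [5, 24, 8, 9, 6, 22, 26, 11, 15, 22, 12, 2, 8, 7, 3, 4, 8, 17, 9, 8]
228 [14, 19, 24, 17, 16, 7, 9, 7, 20, 17, 7, 14, 8, 3, 6, 16, 2, 5, 4, 22]
230 [9, 13, 19, 5, 17, 23, 6, 15, 10, 26, 16, 9, 22, 30, 11, 7, 11, 4, 8, 10]
232 [9, 28, 2, 7, 7, 32, 16, 23, 22, 22, 15, 4, 26, 19, 20, 14, 18, 7, 19, 17]
```

The changed pixels in the top view form a ring centred on (342,214.5), right where a ring fully down on the medium peg should be, and the arm is clear.

```bash
python3 -c "
from bench import robot
print(robot.close_job())"
```

```text
the job is handed in; nothing more can be done
None
```

I gauged the middle ring as the 29 mm bore, with the head giving an estimated 3–4 mm. I then put it fully down on the medium peg, left the follower where the ring had pushed it (the two-line mark), and handed the job in at about 27 s.

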